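# Close up a watch pressure tester in crisscross order

## Robot

A 7-joint arm with a two-finger parallel gripper is mounted at the origin on the work surface. World frame = base frame: x ahead of the robot, y to its left, z up, the work surface at z = 0. Lengths are in m, angles in rad, forces in N, time in s.
With the tool pointing down it reaches from about 0.425 to 0.925 m from the base axis. Payload 6.8 kg.
Tool frame: the origin (TCP) lies on the front face of the gripper's body, between the roots of the fingers; the fingertips stand 73 mm ahead of it and the grasp point (between the pads) lies 54 mm ahead of it (env.nose_length is the distance from the TCP to the fingertips, in m); z points along the fingers, y is the line along which they close (so a half turn about z gives the same grasp; the last joint's range is limited). The gripper opens to 85 mm and grips with 20 to 120 N. Pads are 22 mm wide; open, the fingers measure 114 mm over their backs; the gripper's body (76 mm by 85 mm) begins 54 mm behind the grasp point. The pads swing forward as they close: fully open they stand 13 mm farther back than shut.
Start: joints at [1.163, 0.477, 0.022, 1.555, -0.011, 1.109, -0.083], TCP at [0.199, -0.645, 0.304] pointing down, gripper open.
Joint ranges: [-2.96, 2.96], [-0.34, 2.1], [-1.41, 1.46], [0.24, 2.44], [-1.37, 4.51], [0.17, 1.92], [-2.96, 2.96]. Speed limits (rad/s): [2.39, 2.39, 3.14, 3.14, 3.14, 3.14, 3.14].

## Interface

Orientations are given as a unit quaternion [w, x, y, z].
In Python, from cell import env, kin, camera, calibration, job gives the robot as it stands. The module is installed in compiled form; this text tells all that it offers. Calls block until the motion is done:
- env.reach(position, orientation): joint-space move of the TCP to a pose.
- env.movel(position, velocity=0.15, rot=None, stop_force=None): straight line of the TCP; rot=None keeps the orientation; velocity is the mean speed in m/s. With stop_force (N) it stops when the force on the tool has changed by that much, and returns True; else False.
- env.goto_joints(angles): joint-space move.
- env.grip(opening, f_grip=None): finger opening in m; f_grip is the grip in N (None keeps the last); returns when the fingers have stopped.
- env.dwell(seconds).
- kin.inverse_kinematics(position, orientation): joint angles nearest the present ones, or None.
- env.get_state(): the state.
- camera(name): name is "scene" or "top" or "wrist"; returns (picture, depth): 420x560x3 uint8, blue, green, red; 420x560 float32, m along the optical axis (not along the pixel's ray), 0 where there is no reading.
- calibration(name): a dict with "fx", "fy", "cx", "cy" (pixels), "rvec" (rotation vector, rad) and "tvec" (3), from world to camera coordinates, as OpenCV has them. Camera axes: x right, y down, z forward; pixel columns grow to the right and rows downward; lengths in m; the calibration is good to about 2 mm. A picture is of the moment at which its call begins: read the wrist's pose just before it. calibration takes no time and is no camera call; for the wrist camera it gives the pose at the moment of the call.
A pose or a line that the arm cannot do raises env.PlanningError and nothing moves.
- job.job_done(): hands the job in; it is judged then, once.
The state is a dict: "time": time; "qpos": joint angles; "joint_velocities": joint speeds; "joint_torque": joint torques, N m; "tcp_pos": TCP position; "orientation": TCP orientation; "force": force on the tool from outside, world axes, zero at the start; "torque": the same for the moment, N m; "opening": finger opening in m; "gripper_force": force on a finger pad.
Only numpy, scipy, OpenCV 4.12 (cv2) and the standard library are available. Lean on these libraries where they do the work, as an engineer would, in place of code of your own. Each camera call takes 0.05 s, during which the arm holds its last target. There are 200 camera calls.

## Task

Swing the clear guard door of the watch pressure tester wide open, then tighten the four clamping levers on its lid clockwise, crisscross and in two passes: first turn each lever only until it points straight out from the lid's centre, and when all four do, turn each on to its stop. In both passes do one lever, then the one opposite it, then the remaining two; leave the door open and disturb nothing else on the bench.

Things in the scene. Friction and masses are not known exactly. Their poses are not given: they have to be found in the camera images.
- tester: Watch pressure tester, fixed: grey foot 170 mm across, clear chamber, bolted lid. Origin on the chamber's upright axis at bench height; z up; its own +y side carries the guard door. The four lever nuts' axes lie on a circle of 52 mm radius round it, at 45 (a), 135 (b), 225 (c), 315 (d) degrees anticlockwise from its own +x: round the lid a, b, c, d; a lies across the centre from c, b from d.
- lid_centre (a point): Centre of the top of the tester's aluminium lid (144 mm across), 90 mm above the bench. A gauge 46 mm across stands there on a stem, its top 153 mm above the bench.
- guard (a joint): Swing of the clear door, rad: 0 shut, grows as it swings out from the lid (anticlockwise from above), stop at 1.5; starts at 0 to 0.25; stays where left; light (0.1 Nm). Panel 6 mm thick, 190 mm from hinge to free edge, 35 to 195 mm above the bench. Shut, it lies along the tester's x axis, 130 mm from the chamber axis, near the lever ends.
- guard_handle (a point): Top end of the upright round grip bar of the door, 195 mm above the bench. Bar 16 mm thick, 95 mm long, 55 mm out from the door's outer face, 174 mm from the hinge axis; its uppermost 50 mm are bare (two thin stand-offs lower down), so it can be pinched or hooked from above, and turns in the pinch.
- guard_hinge (a point): Point on the door's upright hinge axis, 115 mm above the bench. A steel post 14 mm thick, 200 mm high stands there, 100 mm towards the tester's -x and 130 mm towards its +y from the chamber axis.
- lever_a (a joint): Turn of clamping lever a, rad: 0 loosest, grows clockwise from above (tightening), solid stop at 1.5. At 0.75 it points straight out from the lid's centre; at 0 it leans 43 degrees anticlockwise of that, at 1.5 43 degrees clockwise. Starts at 0 to 0.35. Stiff (0.2 Nm, some 5 N near its end); stays where left.
- lever_a_tip (a point): Centre of the 22 mm black ball at the end of steel lever a, 54 mm from the nut's axis, 109 mm above the bench. The arm is a bar 14 mm wide and 18 mm tall, from 100 to 118 mm above the bench, running from the nut (26 mm across, top 120 mm above the bench) to the ball.
- lever_b (a joint): Turn of clamping lever b, rad: 0 loosest, grows clockwise from above (tightening), solid stop at 1.5. At 0.75 it points straight out from the lid's centre; at 0 it leans 43 degrees anticlockwise of that, at 1.5 43 degrees clockwise. Starts at 0 to 0.35. Stiff (0.2 Nm, some 5 N near its end); stays where left.
- lever_b_tip (a point): Centre of the 22 mm black ball at the end of steel lever b, 54 mm from the nut's axis, 109 mm above the bench. The arm is a bar 14 mm wide and 18 mm tall, from 100 to 118 mm above the bench, running from the nut (26 mm across, top 120 mm above the bench) to the ball.
- lever_c (a joint): Turn of clamping lever c, rad: 0 loosest, grows clockwise from above (tightening), solid stop at 1.5. At 0.75 it points straight out from the lid's centre; at 0 it leans 43 degrees anticlockwise of that, at 1.5 43 degrees clockwise. Starts at 0 to 0.35. Stiff (0.2 Nm, some 5 N near its end); stays where left.
- lever_c_tip (a point): Centre of the 22 mm black ball at the end of steel lever c, 54 mm from the nut's axis, 109 mm above the bench. The arm is a bar 14 mm wide and 18 mm tall, from 100 to 118 mm above the bench, running from the nut (26 mm across, top 120 mm above the bench) to the ball.
- lever_d (a joint): Turn of clamping lever d, rad: 0 loosest, grows clockwise from above (tightening), solid stop at 1.5. At 0.75 it points straight out from the lid's centre; at 0 it leans 43 degrees anticlockwise of that, at 1.5 43 degrees clockwise. Starts at 0 to 0.35. Stiff (0.2 Nm, some 5 N near its end); stays where left.
- lever_d_tip (a point): Centre of the 22 mm black ball at the end of steel lever d, 54 mm from the nut's axis, 109 mm above the bench. The arm is a bar 14 mm wide and 18 mm tall, from 100 to 118 mm above the bench, running from the nut (26 mm across, top 120 mm above the bench) to the ball.
- driver_stand: Rotary stand with upright screwdrivers, 68 mm across, 148 mm high, loose. Origin at the centre of its underside. A bystander.
- fluid_bottle: Amber glass bottle with black cap, 42 mm across, 120 mm high, loose. Origin at the centre of its underside. A bystander.
- loupe: Black eye loupe, 38 mm across, 34 mm high, loose. Origin at the centre of its underside. A bystander.
- dust_dome: Clear glass dust dome with knob, 84 mm across, 72 mm high, loose. Origin at the centre of its underside. A bystander.
- parts_tray: Wooden tray with compartments, 100 by 150 mm, 22 mm high, loose. Origin at the centre of its underside. A bystander.
- case_cushion: Round grey cushion with a steel watch case, 80 mm across, 28 mm high, loose. Origin at the centre of its underside. A bystander.

How it is judged:
On the way, in this order (a step that is already met when the one before it is completed fails the run):
1. the guard door is swung wide open (more than 1.15 rad) with no lever tightened yet (value of joint guard above 1.15 rad and value of joint each of lever_a, lever_b, lever_c, lever_d below 0.5 rad), for 0.2 s.
2. first pass done: all four levers point about straight out (0.5 to 1.05 rad) (value of joint lever_a between 0.5 and 1.05 rad and value of joint lever_b between 0.5 and 1.05 rad and value of joint lever_c between 0.5 and 1.05 rad and value of joint lever_d between 0.5 and 1.05 rad), for 0.2 s.
3. second pass done: all four levers at their stops (over 1.36 rad) (value of joint each of lever_a, lever_b, lever_c, lever_d above 1.36 rad), for 0.2 s.
At the end, for the whole second after the job is handed in: All four levers are within 0.14 rad of their stops (over 1.36 rad), the guard door is open by more than 1.15 rad, and every bystander stands upright within 30 mm of where it was (all of step 3 and value of joint guard above 1.15 rad and distance of each of driver_stand, fluid_bottle, loupe, dust_dome, parts_tray, case_cushion from where it was at the start of the episode below 0.03 m and angle between each of driver_stand, fluid_bottle, loupe, dust_dome, parts_tray, case_cushion's own z axis and vertical below 0.3 rad); the robot touches nothing.
It fails at once if a lever is driven on past the first pass (over 1.05 rad) while another has not had its first partial turn (under 0.5 rad) ((value of joint lever_a above 1.05 rad and value of joint lever_b below 0.5 rad) or (value of joint lever_a above 1.05 rad and value of joint lever_c below 0.5 rad) or (value of joint lever_a above 1.05 rad and value of joint lever_d below 0.5 rad) or (value of joint lever_b above 1.05 rad and value of joint lever_a below 0.5 rad) or (value of joint lever_b above 1.05 rad and value of joint lever_c below 0.5 rad) or (value of joint lever_b above 1.05 rad and value of joint lever_d below 0.5 rad) or (value of joint lever_c above 1.05 rad and value of joint lever_a below 0.5 rad) or (value of joint lever_c above 1.05 rad and value of joint lever_b below 0.5 rad) or (value of joint lever_c above 1.05 rad and value of joint lever_d below 0.5 rad) or (value of joint lever_d above 1.05 rad and value of joint lever_a below 0.5 rad) or (value of joint lever_d above 1.05 rad and value of joint lever_b below 0.5 rad) or (value of joint lever_d above 1.05 rad and value of joint lever_c below 0.5 rad)).
It fails at once if first pass not crisscross: two neighbouring levers turned past 0.5 rad while both others are below it ((value of joint each of lever_a, lever_b above 0.5 rad and value of joint each of lever_c, lever_d below 0.5 rad) or (value of joint each of lever_b, lever_c above 0.5 rad and value of joint each of lever_d, lever_a below 0.5 rad) or (value of joint each of lever_c, lever_d above 0.5 rad and value of joint each of lever_a, lever_b below 0.5 rad) or (value of joint each of lever_d, lever_a above 0.5 rad and value of joint each of lever_b, lever_c below 0.5 rad)).
It fails at once if second pass not crisscross: two neighbouring levers turned past 1.1 rad while both others are below it ((value of joint each of lever_a, lever_b above 1.1 rad and value of joint each of lever_c, lever_d below 1.1 rad) or (value of joint each of lever_b, lever_c above 1.1 rad and value of joint each of lever_d, lever_a below 1.1 rad) or (value of joint each of lever_c, lever_d above 1.1 rad and value of joint each of lever_a, lever_b below 1.1 rad) or (value of joint each of lever_d, lever_a above 1.1 rad and value of joint each of lever_b, lever_c below 1.1 rad)).
It fails at once if a bystander is knocked over or shoved 30 mm (distance of any of driver_stand, fluid_bottle, loupe, dust_dome, parts_tray, case_cushion from where it was at the start of the episode above 0.03 m or angle between any of driver_stand, fluid_bottle, loupe, dust_dome, parts_tray, case_cushion's own z axis and vertical above 0.3 rad).
It also fails if it takes over 72 s, if anything falls off the work surface, if the arm or the gripper's body presses on something with over 40 N, if the wrist force passes 120 N, or if a joint passes its speed limit or range.

## Working session

There is one attempt and no reset: what is moved stays moved. The work goes in short steps, each a Python script; the robot and the scene stay as the last script left them, time stands still between calls to the robot, and variables do not carry over. Pictures are saved under pics/ and viewed, at most 10 in all, crops included, and the job is handed in when it is done.

```bash
mkdir -p pics
python3 - <<'E'
from cell import env,camera,calibration
import cv2,numpy as np
for n in("scene","top"):
    p,d=camera(n);cv2.imwrite(f"pics/{n}0.png",p);np.save(f"{n}0.npy",d);c=calibration(n)
    R=cv2.Rodrigues(np.array(c["rvec"],float))[0];print(n,c,-R.T@np.array(c["tvec"]))
print(env.get_state())
E
```

```text
scene {'fx': 540.5782194183521, 'fy': 540.5782194183521, 'cx': 290.44957719539855, 'cy': 206.74551048592983, 'rvec': array([ 1.18523659,  2.5552189 , -0.70115875]), 'tvec': array([ 0.3562125 , -0.31463673,  1.83945403])} [1.17489341 0.49563942 1.40834718]
top {'fx': 463.97717039690724, 'fy': 463.97717039690724, 'cx': 289.5380685166403, 'cy': 214.8259797698719, 'rvec': array([ 2.18123966, -2.1723421 ,  0.10601876]), 'tvec': array([-0.01201188,  0.59964622,  1.25738259])} [ 0.48157847 -0.00299413  1.30721232]
{'time': 0.1, 'qpos': array([ 1.1628927 ,  0.47772842,  0.02234858,  1.55632992, -0.01150773,
        1.10930706, -0.08310934]), 'joint_velocities': array([ 0.00122278, -0.00137689, -0.00087618, -0.00219933, -0.00028816,
       -0.00154196,  0.00123358]), 'joint_torque': array([ 3.77137359e-03, -5.97768545e+01,  1.61336828e+00, -2.81958872e+01,
        1.28455949e-02,  5.01941060e-03, -1.30049136e-05]), 'tcp_pos': array([ 0.19922614, -0.6445035 ,  0.30302516]), 'orientation': array([-8.02420658e-04,  9.88785246e-01,  1.49342093e-01, -1.79617157e-04]), 'force': array([ 0.74794689, -0.75765315,  0.30958022]), 'torque': array([ 0.01059558, -0.01497303,  0.05261317]), 'gripper_force': 0.0, 'opening': 0.08547539844317743}
```

View pics/top0.png

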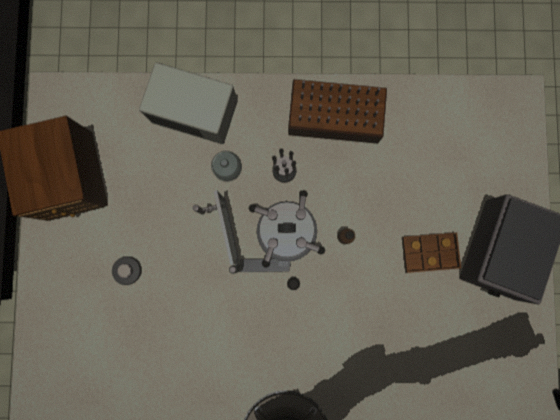

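View pics/scene0.png

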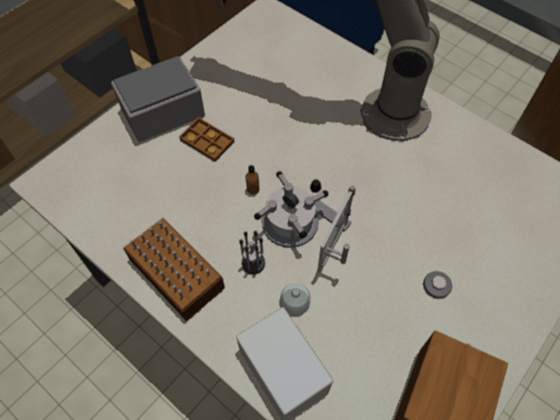

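```bash
cat > h.py <<'E'
import cv2,numpy as np
from cell import calibration
def cal(n):
    c=calibration(n);R=cv2.Rodrigues(np.array(c["rvec"],float))[0];return c,R,np.array(c["tvec"],float)
def ray(n,uv,z):
    c,R,t=cal(n);uv=np.atleast_2d(uv).astype(float)
    d=np.c_[(uv[:,0]-c["cx"])/c["fx"],(uv[:,1]-c["cy"])/c["fy"],np.ones(len(uv))]@R;o=-R.T@t
    return o+d*((z-o[2])/d[:,2])[:,None]
def cloud(n,D):
    c,R,t=cal(n);v,u=np.mgrid[:D.shape[0],:D.shape[1]]
    P=np.stack([(u-c["cx"])/c["fx"]*D,(v-c["cy"])/c["fy"]*D,D],-1)
    return (P-t)@R
def proj(n,P):
    c,R,t=cal(n);q=np.atleast_2d(P)@R.T+t
    return np.c_[q[:,0]/q[:,2]*c["fx"]+c["cx"],q[:,1]/q[:,2]*c["fy"]+c["cy"]]
E
python3 - <<'E'
from h import *
D=np.load("top0.npy");im=cv2.imread("pics/top0.png");P=cloud("top",D);Z=P[...,2]
print("bench",np.median(Z[330:340,100:200]))
# lid
lid=((abs(Z-.09)<.008)).astype(np.uint8);lid[:,:250]=0;lid[:,325:]=0;lid[:190]=0;lid[270:]=0
pts=P[lid>0];h=cv2.convexHull(pts[:,:2].astype(np.float32)*1000);print("lid",len(pts),cv2.minEnclosingCircle(h))
for n in("top","scene"):
    D=np.load(n+"0.npy");im=cv2.imread(f"pics/{n}0.png");P=cloud(n,D);Z=P[...,2]
    hs=cv2.cvtColor(im,cv2.COLOR_BGR2HSV)
    box=(abs(P[...,0]-.45)<.25)&(abs(P[...,1])<.26)&(D>0)
    for nm,m in(("dark",box&(Z>.1)&(Z<.126)&(im.max(2)<60)),("nuts",box&(Z>.105)&(Z<.126)),("high",box&(Z>.17))):
        k,l,s,cc=cv2.connectedComponentsWithStats(m.astype(np.uint8),connectivity=8)
        for i in range(1,k):
            if s[i,4]>5:
                q=P[l==i];print(n,nm,s[i],cc[i].round(1),q.mean(0).round(4),q[:,2].max().round(3))
def crop(n,x,y,w,h,s):
    im=cv2.imread(f"pics/{n}0.png")[y:y+h,x:x+w];return cv2.resize(cv2.convertScaleAbs(im,alpha=1.6),(w*s,h*s),interpolation=cv2.INTER_CUBIC)
cv2.imwrite("pics/crop.png",np.vstack([crop("top",190,180,150,100,5)[:,:700],]))
cv2.imwrite("pics/crop2.png",crop("scene",240,160,130,115,5))
E
```

```text
bench 0.0003127891052731902
lid 1763 ((556.9837036132812, -1.5253112316131592), 71.9522933959961)
top dark [300 191   7   7  35] [302.8 193.3] [ 0.6473 -0.0432  0.1179] 0.123
top dark [221 197   4  12  15] [222.7 202.3] [0.6237 0.1643 0.1116] 0.125
top dark [249 204   8   8  42] [252.2 207.5] [0.61   0.0873 0.1173] 0.123
top dark [345 231   9   8  55] [349.3 234.5] [ 0.5413 -0.1624  0.1196] 0.125
top dark [318 246   7   8  41] [321.  249.7] [ 0.5021 -0.0899  0.118 ] 0.126
top dark [235 259   2   5   6] [235.7 260.8] [0.473  0.1282 0.1145] 0.126
top dark [262 259   8   8  46] [265.2 263.2] [0.4672 0.0525 0.1172] 0.125
top nuts [296 190  12  29 198] [301.6 204.8] [ 0.6175 -0.0401  0.1184] 0.126
top nuts [222 199   2   8   8] [222.5 202.5] [0.6229 0.1643 0.1147] 0.125
top nuts [249 204  29  16 202] [263.2 211.3] [0.6002 0.0589 0.1182] 0.126
top nuts [202 208  15   6  26] [208.9 210. ] [0.6036 0.1998 0.1107] 0.124
top nuts [225 212   2   8   8] [225.5 215.5] [0.5893 0.1561 0.1141] 0.124
top nuts [227 221   4  17  19] [228.5 229.3] [0.5537 0.1475 0.1158] 0.125
top nuts [345 231   9   8  5
[... 1717 characters left out ...]
  0.118 ] 0.126
scene nuts [283 199  11   9  28] [288. 204.] [ 0.5657 -0.0013  0.1178] 0.126
scene nuts [348 204   4   4  10] [349.3 205.7] [0.4573 0.1319 0.1155] 0.123
scene nuts [345 209   3   5   6] [346.2 210.8] [0.4771 0.1356 0.1168] 0.124
scene nuts [288 214  19  24 185] [296.6 225.2] [0.6024 0.0602 0.1184] 0.126
scene nuts [328 215  17  32  42] [336.3 229.8] [0.5417 0.151  0.1157] 0.126
scene nuts [323 249  24  15  77] [334.3 256.8] [0.6087 0.1957 0.1123] 0.126
scene nuts [318 258   5   5  14] [320.4 259.7] [0.6404 0.1735 0.1149] 0.124
scene high [320 185  36  68 344] [337.7 216.2] [0.5445 0.1497 0.1933] 0.206
scene high [343 243   7  11  55] [345.9 247.7] [0.6035 0.2204 0.1897] 0.203
```

View pics/crop.png

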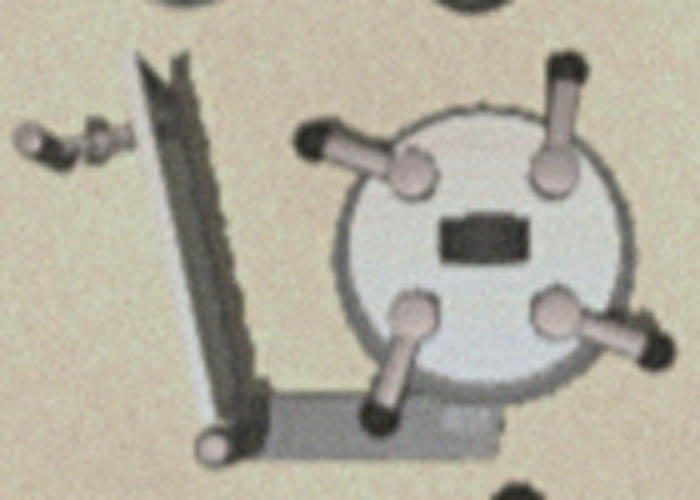

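View pics/crop2.png

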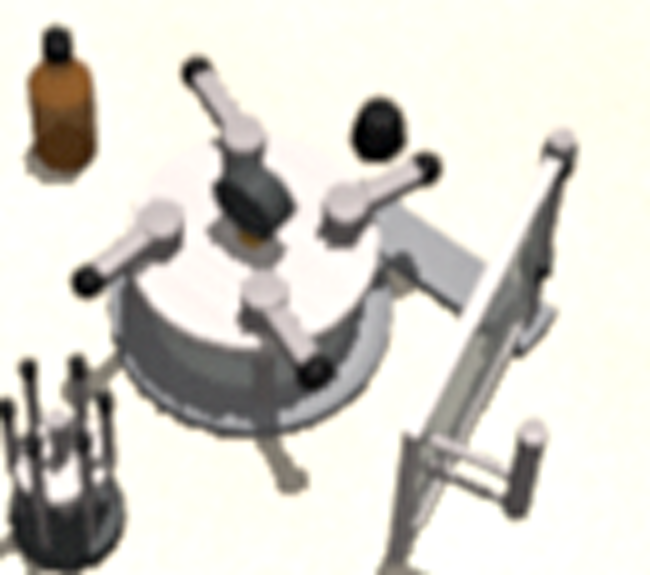

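```bash
cat > fit.py <<'E'
from h import *
from scipy.optimize import least_squares
import json
o={"top":(190,180),"scene":(240,160)}
px={"top":dict(H=(213,446),G=(30,138),na=(412,174),nb=(415,315),nc=(558,313),nd=(555,170)),
"scene":dict(H=(559,147),G=(531,433),nc=(243,130),nb=(347,200),nd=(162,218),na=(264,292))}
zz=dict(H=.2,G=.195,na=.12,nb=.12,nc=.12,nd=.12)
M={n:{k:ray(n,(np.array(v)+.5)/5-.5+o[n],zz[k])[0,:2] for k,v in px[n].items()} for n in px}
B={"top":dict(a=(.6100,.0873),b=(.4672,.0525),c=(.5021,-.0899),d=(.6473,-.0432)),"scene":dict(a=(.6124,.0894),b=(.4702,.0562),c=(.5061,-.0889),d=(.6504,-.0402))}
rot=lambda p:np.array([[np.cos(p),-np.sin(p)],[np.sin(p),np.cos(p)]])
def model(x):
    c,R=x[:2],rot(x[2]);m={}
    m["H"]=c+R@[-.1,.13];m["G"]=m["H"]+R@rot(x[7])@np.array([.174,.058+0*x[7]])
    for i,k in enumerate("abcd"):
        th=np.pi/4+i*np.pi/2;m["n"+k]=c+R@(.052*np.array([np.cos(th),np.sin(th)]))
        al=th+.75-x[3+i];m[k]=m["n"+k]+R@(.054*np.array([np.cos(al),np.sin(al)]))
    return m
def fit(ns):
    f=lambda x:np.concatenate([(model(x)[k]-v)*1000 for n in ns for k,v in{**M[n],**B[n]}.items()])
    r=least_squares(f,[.557,0,0,.2,.2,.2,.2,.2],loss="soft_l1",f_scale=2);return r.x,f(r.x)
if __name__=="__main__":
    for ns in(["top"],["scene"],["top","scene"]):
        x,r=fit(ns);print(ns,x.round(4));print(dict(zip([k for n in ns for k in{**M[n],**B[n]}],r.reshape(-1,2).round(1).tolist())))
    np.save("x.npy",x);print({k:v.round(3).tolist() for k,v in model(x).items()})
    import cell
    D=np.load("scene0.npy");P=cloud("scene",D);m=(abs(P[...,2]-.09)<.006)&(np.hypot(P[...,0]-.557,P[...,1])<.085)
    print("scene lid",cv2.minEnclosingCircle((P[m][:,:2]*1000).astype(np.float32)))
E
python3 fit.py
```

```text
['top'] [ 0.5564 -0.0016  0.0305  0.3336  0.34    0.3496  0.1076  0.184 ]
{'H': [-2.3, -1.4], 'G': [8.5, 1.4], 'na': [-0.0, 0.3], 'nb': [-1.2, 0.1], 'nc': [-0.3, -0.3], 'nd': [-0.2, 0.3], 'a': [-0.0, -0.1], 'b': [0.5, -0.2], 'c': [-0.1, -0.2], 'd': [0.6, -0.1]}
['scene'] [ 5.568e-01 -3.000e-04  2.990e-02  3.629e-01  3.973e-01  2.829e-01
  7.190e-02  1.843e-01]
{'H': [-5.8, -2.0], 'G': [8.0, 1.4], 'nc': [1.8, 1.6], 'nb': [1.7, 0.4], 'nd': [1.0, 0.3], 'na': [-0.7, -0.1], 'a': [-0.5, -1.4], 'b': [-0.9, 0.4], 'c': [-0.3, -1.0], 'd': [-1.9, 0.1]}
['top', 'scene'] [ 0.5566 -0.001   0.0311  0.3498  0.3721  0.3227  0.0896  0.1851]
{'H': [-6.2, -2.8], 'G': [7.4, 0.9], 'na': [-1.1, -0.8], 'nb': [1.3, -0.3], 'nc': [1.6, 0.8], 'nd': [0.8, -0.4], 'a': [-1.5, -1.8], 'b': [-1.8, -1.7], 'c': [-2.5, -1.1], 'd': [-2.2, -1.4]}
{'H': [0.453, 0.126], 'G': [0.61, 0.22], 'na': [0.592, 0.037], 'a': [0.611, 0.088], 'nb': [0.519, 0.035], 'b': [0.468, 0.054], 'nc': [0.521, -0.039], 'c': [0.504, -0.09], 'nd': [0.594, -0.037], 'd': [0.648, -0.042]}
scene lid ((557.1538696289062, -0.3408330976963043), 72.65776824951172)
```

```bash
cat > m.py <<'E'
from h import *
from fit import fit,rot
from cell import env,kin,camera,job
from scipy.spatial.transform import Rotation as Ro
x=fit(["top"])[0];C=np.array([.5567,-.001]);YAW=x[2];L0=dict(zip("abcd",x[3:7]))
G=np.array([.602,.219]);H=np.array([.459,.129])
def quat(t,flip=0):  # tool down, closing axis along world angle t
    t+=np.pi*flip;y=np.array([np.cos(t),np.sin(t),0]);z=np.array([0,0,-1.]);q=Ro.from_matrix(np.c_[np.cross(y,z),y,z]).as_quat()
    return q[[3,0,1,2]]
def lever(k,v,z):
    th=np.pi/4+"abcd".index(k)*np.pi/2+YAW;al=th+.75-v
    p=C+.052*np.array([np.cos(th),np.sin(th)])+.054*np.array([np.cos(al),np.sin(al)])
    return np.array([*p,z]),al+np.pi/2
def handle(a,z):return np.array([*(H+np.hypot(*(G-H))*np.array([np.cos(a),np.sin(a)])),z]),a+np.pi/2
E
python3 - <<'E'
from m import *
P=cloud("top",np.load("top0.npy"))
for r in((470,190,560,300),(290,75,390,140),(0,110,105,215),(140,60,240,140),(270,145,300,185)):
    q=P[r[1]:r[3],r[0]:r[2]].reshape(-1,3);q=q[q[:,2]>.08];print(q.min(0).round(2),q.max(0).round(2))
print(L0,env.get_state()["time"])
a0=np.arctan2(*(G-H)[::-1]);print(a0)
for f in(0,1):
    print(f,"H",[np.round(kin.inverse_kinematics(p,quat(t,f)),2) if kin.inverse_kinematics(p,quat(t,f)) is not None else None for p,t in(handle(a0,.226),handle(a0+.6,.226),handle(a0+1.25,.226))])
    for k in"abcd":
        for v in(L0[k],.8,1.6):
            p,t=lever(k,v,.165);q=kin.inverse_kinematics(p,quat(t,f));print(f,k,v,None if q is None else np.round(q,2))
E
```

```text
[ 0.38 -0.7   0.08] [ 0.65 -0.    1.31]
[ 0.48 -0.27  0.08] [ 0.96 -0.    1.31]
[ 0.48 -0.    0.08] [0.84 0.72 1.31]
[ 0.48 -0.    0.08] [1.   0.39 1.31]
[ 0.48 -0.02  0.08] [0.76 0.04 1.31]
{'a': np.float64(0.3336312543473219), 'b': np.float64(0.3400210975878192), 'c': np.float64(0.34956415993880924), 'd': np.float64(0.10755802746885675)} 0.1
0.5617360679165203
0 H [array([ 0.31,  0.82, -1.19,  1.66,  0.8 ,  1.23,  1.08]), array([ 0.21,  0.75, -1.19,  1.76,  0.75,  1.17,  1.52]), array([ 0.17,  0.58, -1.18,  1.96,  0.64,  1.03,  2.08])]
0 a 0.3336312543473219 [ 0.54  0.88 -1.19  1.76  0.9   1.16  1.87]
0 a 0.8 [ 0.55  0.91 -1.19  1.71  0.91  1.19  1.44]
0 a 1.6 [ 0.4   0.72 -0.81  1.69  0.61  0.99  0.91]
0 b 0.3400210975878192 [ 0.13  0.38 -0.44  2.13  0.25  0.68 -2.4 ]
0 b 0.8 [ 0.03  0.39 -0.38  2.1   0.22  0.69 -2.86]
0 b 1.6 [ 0.59  0.75 -1.19  1.97  0.83  1.03  2.11]
0 c 0.34956415993880924 [ 0.43  0.44 -0.46  2.04  0.29  0.73 -0.56]
0 c 0.8 [ 0.37  0.4  -0.41  2.09  0.24  0.7  -1.  ]
0 c 1.6 [ 0.26  0.36 -0.36  2.14  0.21  0.67 -1.85]
0 d 0.10755802746885675 [ 0.48  0.7  -0.73
[... 294 characters left out ...]
0.9 , -0.83])]
1 a 0.3336312543473219 [ 0.2   0.61 -0.6   1.78  0.44  0.88 -0.94]
1 a 0.8 [ 0.15  0.62 -0.51  1.74  0.38  0.88 -1.33]
1 a 1.6 [ 0.09  0.6  -0.33  1.72  0.25  0.86 -1.95]
1 b 0.3400210975878192 [ 0.54  0.52 -0.96  2.1   0.6   0.81  0.43]
1 b 0.8 [ 0.47  0.53 -0.93  2.07  0.59  0.82 -0.05]
1 b 1.6 [ 0.31  0.53 -0.76  1.98  0.5   0.82 -0.77]
1 c 0.34956415993880924 [ 0.94  0.72 -1.19  2.01  0.81  1.    2.13]
1 c 0.8 [ 0.94  0.68 -1.19  2.06  0.79  0.96  1.66]
1 c 1.6 [ 0.62  0.46 -0.81  2.12  0.49  0.76  1.03]
1 d 0.10755802746885675 [ 0.12  0.59 -0.21  1.72  0.15  0.85 -1.84]
1 d 0.8 [ 0.06  0.57 -0.05  1.76  0.04  0.82 -2.39]
1 d 1.6 [-0.74  0.97  1.26  1.9  -1.05  1.14 -2.22]
```

Run:
```python
from m import *
D=np.load("top0.npy");P=cloud("top",D)
r=np.hypot(P[...,0],P[...,1])
for lo,hi in((-.75,-.4),(-.4,-.2),(-.2,.1),(.1,.45)):
    m=(D>0)&(P[...,1]>lo)&(P[...,1]<hi)&(P[...,2]>.05)&(r>.3)&(r<.8)
    q=P[m];print(lo,hi,q[:,2].max().round(3),r[m].min().round(3))
D2=(D>0)&(P[...,1]<-.4)&(P[...,2]>.08);q=P[D2];print(q.min(0),q.max(0),r[D2].min())
s=env.get_state()["qpos"]
env.grip(.03)
env.movel([.199,-.645,.36]) 
s=env.get_state();q=s["qpos"].copy();print(s["time"],s["opening"],q.round(2))
q[0]=-.35;env.goto_joints(q);s=env.get_state();print(s["time"],s["tcp_pos"])
a0=np.arctan2(*(G-H)[::-1])
for f in(0,1):
  for a in(0,.6,1.25):
    p,t=handle(a0+a,.226);print(f,np.round(kin.inverse_kinematics(p,quat(t,f)),2))
  for k in"abcd":
    for v in(L0[k],1.6):
        p,t=lever(k,v,.165);qq=kin.inverse_kinematics(p,quat(t,f));print(f,k,None if qq is None else np.round(qq,2))
```

```text
-0.75 -0.4 0.313 0.599Traceback (most recent call last):
  File "<stdin>", line 6, in <module>
    return umr_maximum(a, axis, None, out, keepdims, initial, where)
ValueError: zero-size array to reduction operation maximum which has no identity
```

Run:
```python
from m import *
env.grip(.03)
env.movel([.199,-.645,.45],velocity=.25) 
s=env.get_state();q=s["qpos"].copy();print(s["time"],s["opening"],q.round(2))
q[0]=-.35;env.goto_joints(q);s=env.get_state();print(s["time"],s["tcp_pos"])
a0=np.arctan2(*(G-H)[::-1])
for f in(0,1):
  for a in(0,.6,1.25):
    p,t=handle(a0+a,.226);print(f,np.round(kin.inverse_kinematics(p,quat(t,f)),2))
  for k in"abcd":
    for v in(L0[k],1.6):
        p,t=lever(k,v,.165);qq=kin.inverse_kinematics(p,quat(t,f));print(f,k,None if qq is None else np.round(qq,2))
```

```text
1.4083 0.029735514161165 [ 1.15  0.39  0.04  1.36 -0.01  1.39 -0.08]
4.6333 [0.65651517 0.15485231 0.44837861]
0 [-0.21  0.52 -0.33  1.7   0.2   0.96  1.52]
0 [-0.25  0.48 -0.46  1.79  0.26  0.93  1.91]
0 [ 0.17  0.58 -1.18  1.96  0.64  1.03  2.08]
0 a [ 0.06  0.57 -0.41  1.79  0.29  0.84  2.31]
0 a [-0.03  0.59 -0.17  1.73  0.12  0.84  1.28]
0 b [-0.53  0.36  0.34  2.17 -0.2   0.64 -1.96]
0 b [ 0.08  0.46 -0.46  2.    0.29  0.75  2.56]
0 c [-0.09  0.4   0.18  2.07 -0.11  0.68 -0.19]
0 c [-0.32  0.35  0.32  2.18 -0.18  0.64 -1.48]
0 d [ 0.06  0.59 -0.13  1.72  0.1   0.84  1.35]
0 d [-0.04  0.52  0.12  1.86 -0.09  0.77  0.09]
1 [-0.59  0.5   0.2   1.72 -0.12  0.93 -1.35]
1 [-0.64  0.43  0.06  1.82 -0.03  0.89 -0.98]
1 [-0.65  0.31 -0.1   2.01  0.04  0.82 -0.53]
1 a [-0.32  0.54  0.11  1.82 -0.08  0.79 -0.52]
1 a [-0.39  0.6   0.33  1.75 -0.26  0.83 -1.54]
1 b [-0.14  0.35 -0.12  2.15  0.07  0.65  0.91]
1 b [-0.33  0.42  0.05  2.03 -0.03  0.69 -0.29]
1 c [ 0.31  0.42 -0.31  2.05  0.19  0.71  2.66]
1 c [ 0.04  0.34 -0.11  2.15  0.06  0.65  1.42]
1 d [-0.29  0.61  0.37  1.75 -0.28  0.83 -1.48]
1 d [ 0.35  0.55 -0.41  1.83  0.29  0.82  2.91]
```

Run:
```python
from m import *
a0=np.arctan2(*(G-H)[::-1])
p,t=handle(a0,.30);env.reach(p,quat(t,1));print(env.get_state()["time"])
p,t=handle(a0,.226);print(env.movel(p,velocity=.15,stop_force=15),env.get_state()["tcp_pos"])
for a in np.linspace(0,1.26,5)[1:]:
    p,t=handle(a0+a,.226);env.movel(p,velocity=.15,rot=quat(t,1));s=env.get_state();print(s["time"],s["tcp_pos"].round(3),s["force"].round(1))
p[2]=.31;env.movel(p,velocity=.25)
im,D=camera("top");cv2.imwrite("pics/top1.png",im);np.save("top1.npy",D)
im,_=camera("scene");cv2.imwrite("pics/v.png",cv2.resize(im[100:310,200:480],None,fx=2.5,fy=2.5))
P=cloud("top",D);m=(D>0)&(P[...,2]>.185)&(P[...,2]<.2)&(np.hypot(P[...,0]-H[0],P[...,1]-H[1])<.2);print(P[m].round(3)[::25])
print(env.get_state()["time"])
```

```text
5.8083
False [0.60265256 0.21895544 0.22677614]
6.95 [0.568 0.259 0.227] [ 1.2 -0.1  0.1]
7.45 [0.523 0.285 0.226] [ 0.1 -1.1 -0.9]
7.95 [0.471 0.297 0.226] [0.3 0.3 0.2]
8.45 [0.419 0.292 0.226] [ 0.3 -0.1  1.1]
[[0.48  0.317 0.2  ]
 [0.475 0.317 0.193]
 [0.472 0.316 0.194]
 [0.473 0.254 0.197]
 [0.47  0.251 0.196]
 [0.468 0.249 0.196]
 [0.466 0.249 0.195]
 [0.466 0.185 0.196]
 [0.463 0.185 0.197]
 [0.461 0.192 0.193]
 [0.461 0.121 0.19 ]
 [0.459 0.144 0.197]
 [0.456 0.135 0.192]
 [0.452 0.12  0.197]
 [0.421 0.3   0.197]]
9.0333
```

View pics/v.png

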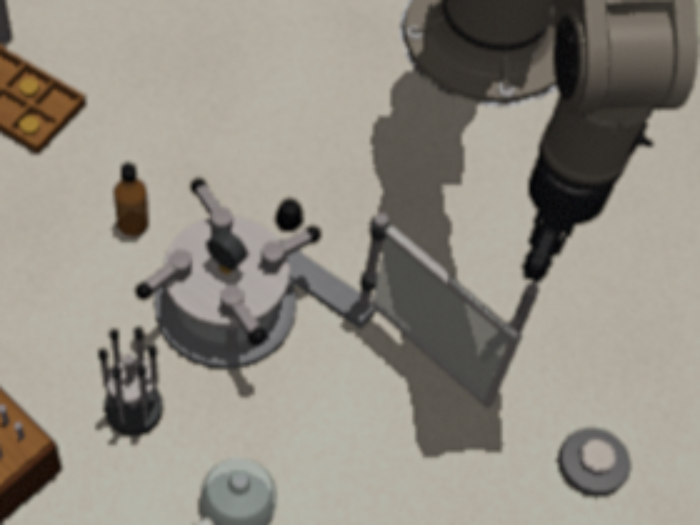

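```bash
cat >> m.py <<'E'
F=dict(a=1,b=1,c=0,d=0)
def turn(k,v0,v1,zt=.25,sf=None):
    p,t=lever(k,v0,zt);env.reach(p,quat(t,F[k]))
    p[2]=.165;hit=env.movel(p,velocity=.18,stop_force=15)
    if hit:
        print("HIT descending",k,env.get_state()["tcp_pos"]);p[2]=zt;env.movel(p);return False
    p,t=lever(k,v1,.165);h=env.movel(p,velocity=.08,rot=quat(t,F[k]),stop_force=sf);s=env.get_state()
    print(k,round(s["time"],2),h,(s["tcp_pos"]-p).round(4),s["force"].round(1))
    p=s["tcp_pos"].copy();p[2]=zt;env.movel(p,velocity=.3);return True
E
python3 - <<'E'
from m import *
p=env.get_state()["tcp_pos"]
turn("a",L0["a"],.82,zt=.31) and turn("c",L0["c"],.82)
im,D=camera("top");cv2.imwrite("pics/top2.png",im);np.save("top2.npy",D)
im,_=camera("scene");cv2.imwrite("pics/v2.png",cv2.resize(im[150:260,230:370],None,fx=5,fy=5))
print(env.get_state()["time"])
E
```

```text
a 11.72 False [0.0004 0.0004 0.0008] [-1.1  0.5 -0.2]
c 14.47 False [0.0013 0.     0.0012] [2.4 0.1 1. ]
15.0
```

View pics/v2.png

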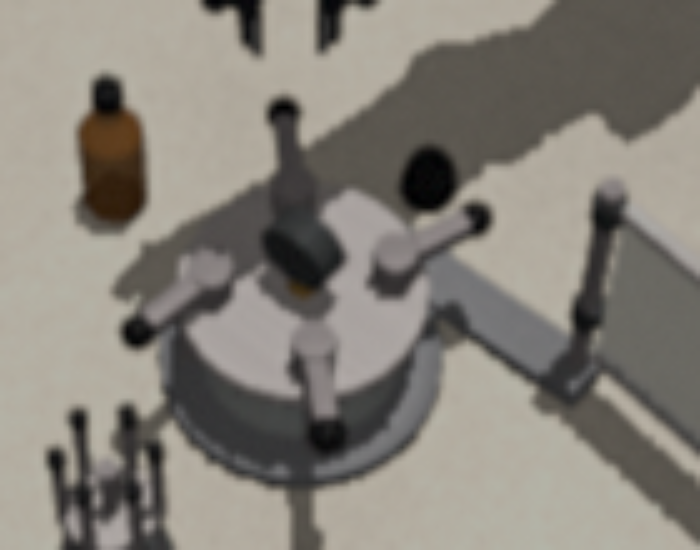

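```bash
cat >> m.py <<'E'
def measure():
    for n,off in(("scene",(.0025,.0022)),("top",(0,0))):
        im,D=camera(n);P=cloud(n,D);R={}
        m=(D>0)&(P[...,2]>.1)&(P[...,2]<.126)&(im.max(2)<60)
        for i,k in enumerate("abcd"):
            th=np.pi/4+i*np.pi/2+YAW;nut=C+.052*np.array([np.cos(th),np.sin(th)])
            d=P[...,:2]-nut-off;rr=np.hypot(d[...,0],d[...,1]);q=d[m&(rr>.042)&(rr<.066)&(np.hypot(P[...,0]-C[0],P[...,1]-C[1])>.09)]
            if len(q)>8:
                w=q.mean(0);R[k]=(len(q),round(float((th+.75-np.arctan2(w[1],w[0])+np.pi)%(2*np.pi)-np.pi),3),round(float(np.hypot(*w)),3))
        print(n,R)
    return im
E
python3 - <<'E'
from m import *
turn("b",L0["b"],.82) and turn("d",L0["d"],.82)
measure();print(env.get_state()["time"])
E
```

```text
b 17.73 False [0.0005 0.0002 0.0009] [0.3 0.2 0.5]
d 20.55 False [0.0011 0.0007 0.0013] [2.5 2.6 3.3]
scene {'a': (44, 0.736, 0.055), 'b': (23, 0.748, 0.055), 'c': (20, 0.757, 0.054), 'd': (30, 0.751, 0.053)}
top {'a': (34, 0.741, 0.054), 'b': (44, 0.732, 0.055)}
21.0833
```

Run:
```python
from m import *
for k in"acbd":
    if not turn(k,.75,1.57,sf=25):break
p=env.get_state()["tcp_pos"].copy();p[2]=.38;env.movel(p,velocity=.25)
q=env.get_state()["qpos"].copy();q[0]+=.45;env.goto_joints(q)
im=measure();cv2.imwrite("pics/end.png",im);print(env.get_state()["time"],env.get_state()["tcp_pos"])
```

```text
a 24.07 False [0.0006 0.0009 0.0009] [-0.3  3.1  1.7]
c 26.92 False [ 0.0005 -0.      0.0006] [ 1.6 -1.3  0.4]
b 30.62 False [-0.0001  0.      0.0005] [-1.8 -1.6  1.6]
d 33.65 False [0.0015 0.0002 0.0013] [3.4 0.8 2. ]
scene {'a': (45, 1.477, 0.054), 'b': (34, 1.496, 0.054), 'c': (18, 1.496, 0.057), 'd': (28, 1.511, 0.057)}
top {'a': (37, 1.497, 0.054), 'b': (37, 1.482, 0.054), 'c': (36, 1.501, 0.056), 'd': (36, 1.531, 0.055)}
35.8917 [ 0.49767985 -0.33825416  0.37790317]
```

View pics/end.png

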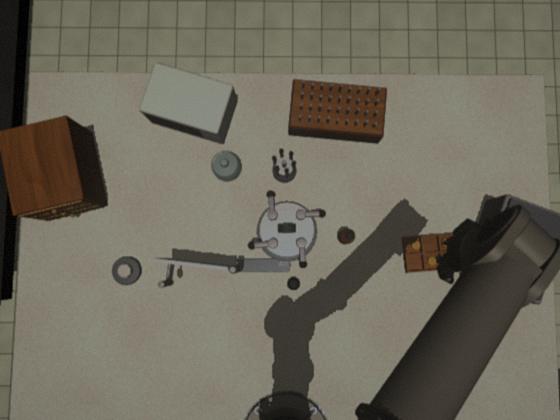

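The picture shows all four levers at their stops, with balls at about (271,195), (322,213), (304,264) and (252,245). The door is wide open, lying from (233,268) to (160,258), and the bystanders have not moved. The arm hangs clear above the bench.

```bash
python3 -c "
from cell import job;print(job.job_done())"
```

```text
the job is handed in; nothing more can be done
None
```

The job is handed in at about 36 s on the robot's clock: by camera measurement the door is open about 1.44 rad, the four levers went crisscross in two passes (a, c, b, d) to 1.48–1.53 rad, and the last picture shows no bystander moved; the judge's verdict was not shown.

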